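# Stand the glassware in its non-tip holders

## Task

Make the bench safe before the microscope session by standing the loose glassware from the front part of the bench, to the right of and before the laptop, in its non-tip holders: the white bottle with the blue cap in the blue holder, the brown bottle with the black screw cap in the yellow holder, the clear objective case with the black cap in the white holder, and the small dropper bottle in the red holder. Each must stand upright, fully down on the floor of its holder; they are glass, so keep them upright and set them down rather than drop them. Leave the two plastic tubes standing where they are, and leave the bottles along the back of the bench, some of which look the same, alone.

Things in the scene. Friction and masses are not known exactly. Their poses are not given: they have to be found in the camera images.
- white_bottle: white round reagent bottle with a blue screw cap, glass, 56 mm across, 105 mm tall, about 0.16 kg, standing upright; upright sides up to about 58 mm, then a shoulder: grasp round the body some 45 to 55 mm up; a fixed look-alike stands at the back of the bench, at least 0.8 m from the robot: the one meant is the nearer, within 0.72 m; origin at the centre of its underside, z up its axis
- amber_bottle: brown glass round reagent bottle with a black screw cap, 48 mm across, 88 mm tall, about 0.16 kg, standing upright; a fixed look-alike stands at the back of the bench, at least 0.8 m from the robot: the one meant is the nearer, within 0.72 m; upright sides up to about 48 mm, then a shoulder: grasp round the body some 35 to 45 mm up; origin at the centre of its underside, z up its axis
- objective_case: clear round screw case with a spare objective inside and a wide black cap, 38 mm across the cap (36 mm below it), 64 mm tall, about 0.13 kg, standing upright; the cap takes the top 16 mm and does not come off: grasp it by the cap, about 54 mm up; origin at the centre of its underside, z up its axis
- dropper_bottle: small brown glass dropper bottle with a pointed black rubber teat, 34 mm across, 102 mm tall, about 0.07 kg, standing upright; upright sides up to about 55 mm: grasp round the body some 40 to 50 mm up; origin at the centre of its underside, z up its axis
- blue_holder: fixed round blue holder cup on a black rubber foot, stuck to the worktop, for the white bottle: opening 72 mm across, outside 93 mm at the foot and 82 mm at the rim, rim 18 mm above the worktop, flat inner floor 5 mm above the worktop; origin at the centre of its underside, z up. All four holders stand left of or before the laptop; beyond them a tall microscope stands at the far left (y above about 0.5, x above about 0.4): keep the arm clear of it
- yellow_holder: fixed round yellow holder cup on a black rubber foot, stuck to the worktop, for the brown bottle with the black screw cap: opening 64 mm across, outside 85 mm at the foot and 74 mm at the rim, rim 18 mm above the worktop, flat inner floor 5 mm above the worktop; origin at the centre of its underside, z up
- white_holder: fixed round white holder cup on a black rubber foot, stuck to the worktop, for the objective case: opening 54 mm across, outside 75 mm at the foot and 64 mm at the rim, rim 18 mm above the worktop, flat inner floor 5 mm above the worktop; origin at the centre of its underside, z up
- red_holder: fixed round red holder cup on a black rubber foot, stuck to the worktop, for the dropper bottle: opening 50 mm across, outside 71 mm at the foot and 60 mm at the rim, rim 18 mm above the worktop, flat inner floor 5 mm above the worktop; origin at the centre of its underside, z up
- blue_tube: loose plastic tube with a blue cap, 34 mm across the cap, 28 mm at the foot, 113 mm tall, standing upright, light and easily knocked over; a bystander, stays where it is; origin at the centre of its underside
- red_tube: loose plastic tube with a red cap, same size as the blue-capped one; a bystander, stays where it is; origin at the centre of its underside
Not all that is in view belongs to the job. What is shaped like the dropper_bottle but pink is not meant.

How it is judged:
By the outcome, as a careful person would: the job done as asked, in the order asked, and still so for the second after the job is handed in, with the robot touching nothing.
It also fails if it takes over 123 s, if anything falls off the work surface, if the arm or the gripper's body presses on something with over 40 N, if the wrist force passes 120 N, or if a joint passes its speed limit or range.

## Robot

A 6-joint arm with a two-finger parallel gripper is mounted at the origin on a cart in front of the work surface, level with it; the furniture and walls round the work are solid. World frame = base frame: x ahead of the robot, y to its left, z up, the work surface at z = 0. Lengths are in m, angles in rad, forces in N, time in s.
With the tool pointing down it reaches from about 0.35 to 0.975 m from the base axis. Payload 7.1 kg.
Tool frame: the origin (TCP) lies midway between the tips of the shut fingers; the grasp point (between the pads) lies 19 mm behind it; z points along the fingers, y is the direction in which the jaws open and shut (so a half turn about z gives the same grasp; the last joint's range is limited). The gripper opens to 88 mm and grips with 3 to 60 N. Pads are 20 mm wide; open, the fingers measure 115 mm over their backs; the gripper's body (75 mm by 178 mm) begins 61 mm behind the grasp point.
Start: joints at [-1.319, 0.423, 1.63, -0, 1.089, -0.019], TCP at [0.167, -0.602, 0.223] pointing down, gripper open.
Joint ranges: [-3, 3], [-0.9, 2.11], [0.09, 2.58], [-1.31, 4.45], [0.11, 2.69], [-2.54, 2.54]. Speed limits (rad/s): [2.39, 2.39, 3.01, 3.14, 3.14, 3.14].

## Interface

Orientations are given as a unit quaternion [x, y, z, w].
In Python, from workcell import bot, imaging, spotter gives the robot as it stands.
- The arm moves only by the tool play_rows, never from a script. Its argument "targets" is a list that holds one entry, the list of rows, each a list of 7 numbers: the shift along the tool's x, y, z scaled (see below), then the turn, a rotation vector about the tool's x, y, z scaled (see below), then the gripper's target within -1 to 1 (fully open at 1, half-way at 0, shut at -1). A call has exactly 10 rows; each row is the pose to reach, as a shift and turn from the pose commanded when the call began, along the tool's axes at that moment; what a row does not reach only later rows make up. The controller multiplies each number of a shift by 25 cm and each number of a turn by 60 degrees. A row lasts 1/10 s, in which the tool goes at most 50 mm and 8.59 degrees, less where a joint would pass 70% of its speed; a pose out of reach is approached as far as the arm can. A call with a number of a shift or a turn outside -1 to 1 is refused whole. A call with a gripper value outside its range is refused whole. The fingers move at their own pace and stop on an object; "force" is the grip in N (left out, the last holds). Time passes only in rows, so rows that repeat a pose let the fingers close, or fill a call up. It gives the time, the measured TCP pose, the force and the opening at its end, in the units of the state.
- bot.read_state(): the state, without advancing time (a new reading comes with each control period).
- imaging.snapshot(name): name is "side" or "top"; returns (picture, depth): 384x512x3 uint8, blue, green, red; 384x512 float32, m along the optical axis (not along the pixel's ray), 0 where there is no reading.
- imaging.camera_params(name): a dict with "fx", "fy", "cx", "cy" (pixels), "pose" (4x4, takes a point from camera to world coordinates). Camera axes: x right, y down, z forward; pixel columns grow to the right and rows downward; lengths in m; the calibration is good to about 2 mm. A picture is of the moment at which its call begins. camera_params takes no time and is no camera call.
- bot.sign_off(): hands the job in, once; it reports no verdict.
Trained networks look in the newest picture that a camera, given by its name, has taken for a name from the list of things; names that differ only in an ending like _2 or _b are one class to them, and where a whole thing is asked for, a point or a joint stands for the part that bears it (a point fixed in the world has none). Each returns a list of dicts, best first, with "conf" (0 to 1); they miss things now and then, are a little off and sometimes report something else, mostly with a low value. They report only what shows in the picture. A call takes as long as a camera call. They do not tell look-alikes from the thing itself.
- spotter.find_in(camera, query): "bbox" ([left, top, width, height] in pixels, round what is visible of it).
- spotter.silhouettes(camera, query): "mask" (384x512 bool, what is visible of it) and "bbox" ([left, top, width, height] in pixels, round what is visible of it).
The state is a dict: "time": time; "joint_positions": joint angles; "joint_vel": joint speeds; "effort": joint torques, N m; "ee_pos": TCP position; "orientation": TCP orientation; "ft_force": force on the tool from outside, world axes, zero at the start; "torque": the same for the moment, N m; "gripper_width": finger opening in m.
Only numpy, scipy, OpenCV 4.12 (cv2) and the standard library are available. Lean on these libraries where they do the work, as an engineer would, in place of code of your own. Each camera call takes 0.05 s, during which the arm holds its last target.

## Working session

There is one attempt and no reset: what is moved stays moved. The work goes in short steps, Python scripts to look and compute and a tool call to move; the robot and the scene stay as the last step left them, time stands still between calls to the robot, and variables do not carry over. Pictures are saved under pics/ and viewed, and the job is handed in when it is done.

Besides the shell and the picture viewer there is one more tool, called after "Emit:" as a command line: name --argument value ..., lists and objects as JSON in quotes. play_rows: Moves the arm, as the interface text tells. Shifts and turns lie within -1 to 1; 1 stands for 25 cm of shift or 60 degrees of turn. Its arguments: {"type":"object","properties":{"targets":{"type":"array","items":{"type":"array","items":{"type":"array","items":{"type":"number"}}}},"force":{"type":"number"}},"required":["targets"]}

```bash
ls; mkdir -p pics; python3 - <<'E'
from workcell import bot, imaging, spotter
import cv2, numpy as np
s=bot.read_state(); print(s)
for n in("side","top"):
    im,d=imaging.snapshot(n); cv2.imwrite(f"pics/{n}0.png",im); np.save(f"pics/{n}0.npy",d)
    print(n,imaging.camera_params(n))
print(bot.read_state()["time"])
E
```

```text
pics
{'time': 0.0, 'joint_positions': array([-1.31899554e+00,  4.23815371e-01,  1.63066385e+00,  1.05784953e-05,
        1.08860566e+00, -1.89676519e-02]), 'joint_vel': array([ 1.43482923e-03,  1.48504967e-04, -5.01651683e-04, -4.18252158e-05,
       -1.18079289e-03, -6.49756508e-04]), 'effort': array([-1.18678319e-03, -5.44624114e+01, -2.73666877e+01,  6.41583418e-02,
        2.26962485e-02, -1.19006518e-04]), 'ee_pos': array([ 0.16708166, -0.60168929,  0.22192787]), 'orientation': array([ 9.90849602e-01,  1.34968551e-01, -8.20115770e-05, -7.41609976e-04]), 'ft_force': array([-0.4697893 , -0.50593457,  0.53852319]), 'torque': array([-0.00642969,  0.04143158,  0.00321735]), 'gripper_width': 0.08815635786765551}
side {'fx': 433.3865993620615, 'fy': 433.3865993620615, 'cx': 250.45392367367106, 'cy': 190.90822716275412, 'pose': array([[ 0.98095883, -0.13389823,  0.14068066,  0.38055559],
       [-0.19357351, -0.61520426,  0.76423361, -1.08188116],
       [-0.01578219, -0.77691376, -0.6294092 ,  0.90804053],
       [ 0.        ,  0.        ,  0.        ,  1.        ]])}
top {'fx': 374.0434888397509, 'fy': 374.0434888397509, 'cx': 268.4426841350775, 'cy': 191.9567070135156, 'pose': array([[ 0.02637695, -0.98874659,  0.1472564 ,  0.40538532],
       [-0.99947319, -0.02887111, -0.01482552, -0.03209163],
       [ 0.01891014, -0.14678777, -0.98898724,  1.15399548],
       [ 0.        ,  0.        ,  0.        ,  1.        ]])}
0.1
```

View pics/side0.png

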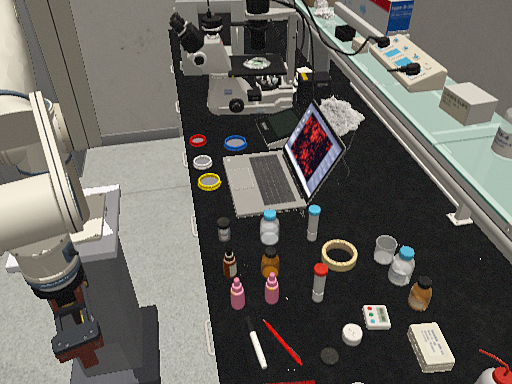

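View pics/top0.png

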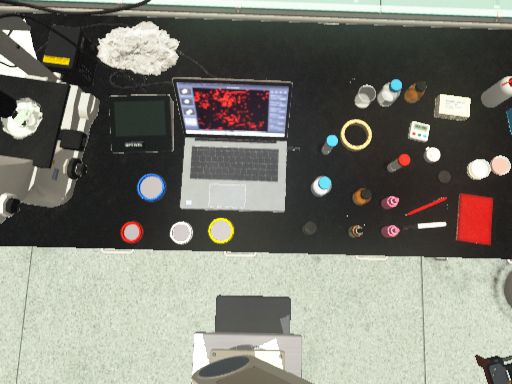

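The pictures show these possible confusions (side view pixels):
- **White bottle:** near one at (270,228), look-alike at the back at (402,265).
- **Amber bottle:** near one at (270,263), look-alike at (421,293).
- **Dropper:** brown one at (229,265), pink ones at (237,293) and (272,288).
- **Objective case:** only one, at (223,230).
- **Holders (top view):** red (131,232), white (181,233), yellow (221,230), blue (151,187).

I choose the near brown and white ones, then check them in a crop and measure.

```bash
cat > h.py <<'E'
from workcell import bot, imaging, spotter
import cv2, numpy as np
def world(n,d,mask):
    p=imaging.camera_params(n); v,u=np.nonzero(mask&(d>0)); z=d[v,u]
    c=np.stack([(u-p["cx"])/p["fx"]*z,(v-p["cy"])/p["fy"]*z,z],1)
    return c@p["pose"][:3,:3].T+p["pose"][:3,3]
def circ(P):
    A=np.c_[2*P[:,:2],np.ones(len(P))]; b=(P[:,:2]**2).sum(1)
    s=np.linalg.lstsq(A,b,rcond=None)[0]; return s[0],s[1],np.sqrt(max(0,s[2]+s[0]**2+s[1]**2))
E
python3 - <<'E'
from h import *
for n in("side","top"):
    im=cv2.imread(f"pics/{n}0.png"); d=np.load(f"pics/{n}0.npy")
    for q in["white_bottle","amber_bottle","objective_case","dropper_bottle","blue_holder","yellow_holder","white_holder","red_holder","blue_tube","red_tube"]:
        for r in spotter.silhouettes(n,q)[:4]:
            if r["conf"]<.2: continue
            m=r["mask"]; P=world(n,d,m)
            if len(P)<5: continue
            zt=np.percentile(P[:,2],97); T=P[P[:,2]>zt-.012]
            print(n,q,round(r["conf"],2),r["bbox"],"bbmid",np.round((np.percentile(P[:,:2],3,0)+np.percentile(P[:,:2],97,0))/2,3),"ztop",round(zt,3),"top",np.round((T[:,:2].max(0)+T[:,:2].min(0))/2,3),"ext",np.round(np.ptp(P[:,:2],axis=0),3),len(P), "circ",np.round(circ(P),3))
im=cv2.imread("pics/side0.png")
cv2.imwrite("pics/crop0.png",cv2.resize(im[195:320,190:345],None,fx=4.5,fy=4.5,interpolation=cv2.INTER_CUBIC))
print(bot.read_state()["time"])
E
```

```text
side white_bottle 0.66 [260.3, 206.6, 20.3, 36.9] bbmid [ 0.591 -0.218] ztop 0.106 top [ 0.592 -0.212] ext [0.058 0.146] 593 circ [ 0.599 -0.185  0.044]
side amber_bottle 0.67 [258.8, 244.7, 20.2, 33.7] bbmid [ 0.565 -0.339] ztop 0.089 top [ 0.568 -0.334] ext [0.06  0.096] 447 circ [ 0.567 -0.329  0.022]
side amber_bottle 0.51 [257.1, 209.9, 22.6, 35.0] bbmid [ 0.599 -0.198] ztop 0.106 top [ 0.592 -0.212] ext [0.075 0.129] 643 circ [ 0.599 -0.187  0.042]
side objective_case 0.61 [217.1, 219.2, 13.9, 22.1] bbmid [ 0.464 -0.179] ztop 0.066 top [ 0.465 -0.178] ext [0.033 0.037] 234 circ [ 0.465 -0.178  0.014]
side dropper_bottle 0.89 [221.1, 245.9, 15.2, 30.5] bbmid [ 0.461 -0.32 ] ztop 0.098 top [ 0.461 -0.317] ext [0.04  0.112] 336 circ [ 0.465 -0.286  0.039]
side dropper_bottle 0.83 [263.7, 278.3, 15.7, 24.7] bbmid [ 0.55  -0.426] ztop 0.096 top [ 0.55  -0.421] ext [0.033 0.026] 340 circ [ 0.55  -0.423  0.011]
side dropper_bottle 0.56 [228.3, 276.8, 15.4, 32.1] bbmid [ 0.463 -0.425] ztop 0.098 top [ 0.464 -0.419] ext [0.034 0.028] 348 circ [ 0.463 -0.423  0.011]
side blue_holder 0.58
[... 2233 characters left out ...]
, 18.0] bbmid [ 0.668 -0.434] ztop 0.116 top [ 0.667 -0.433] ext [0.047 0.067] 243 circ [ 0.67  -0.44   0.017]
top red_holder 0.95 [124.0, 218.8, 20.9, 22.5] bbmid [0.444 0.359] ztop 0.02 top [0.444 0.361] ext [0.067 0.063] 413 circ [0.444 0.359 0.024]
top blue_tube 0.71 [323.2, 133.9, 11.0, 18.3] bbmid [ 0.716 -0.224] ztop 0.117 top [ 0.716 -0.224] ext [0.028 0.029] 159 circ [ 0.716 -0.225  0.011]
top blue_tube 0.41 [349.0, 190.2, 25.5, 17.7] bbmid [ 0.565 -0.326] ztop 0.091 top [ 0.57 -0.33] ext [0.045 0.044] 259 circ [ 0.565 -0.326  0.016]
top red_tube 0.53 [387.0, 151.8, 22.5, 19.2] bbmid [ 0.667 -0.433] ztop 0.116 top [ 0.667 -0.433] ext [0.032 0.032] 225 circ [ 0.667 -0.433  0.012]
1.1
```

View pics/crop0.png

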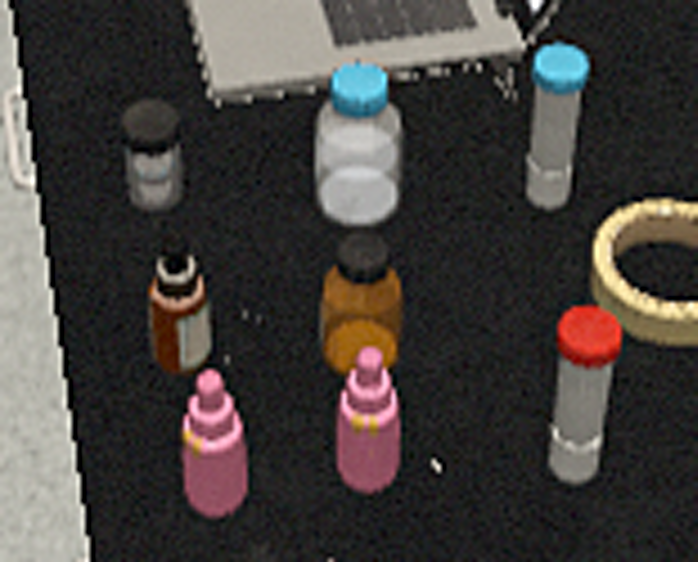

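The crop confirms the choices: objective case (150,155), brown dropper (180,310), white bottle (358,145) and amber bottle (360,305). The two pink droppers sit just in front of the brown ones. Next I refine the centres from points around the caps and rims.

```bash
python3 - <<'E'
from h import *
pri={"white":(.592,-.212,.108,.030),"amber":(.568,-.332,.09,.026),"case":(.466,-.175,.066,.024),"drop":(.461,-.316,.102,.02),"pinkA":(.465,-.418,.1,.02),"pinkB":(.551,-.418,.1,.02),"btube":(.716,-.227,.115,.022),"rtube":(.667,-.435,.115,.022)}
W={}
for n in("side","top"):
    d=np.load(f"pics/{n}0.npy"); W[n]=world(n,d,np.ones_like(d,bool)&True)
    P=W[n]
    t=P[(abs(P[:,2])<.03)&(abs(P[:,0]-.6)<.1)&(abs(P[:,1]+.3)<.3)]; print(n,"table z med",np.median(t[:,2]), "std",t[abs(t[:,2])<.01][:,2].std())
    for k,(x,y,h,r) in pri.items():
        c=np.array([x,y])
        for _ in range(4):
            s=P[(np.hypot(P[:,0]-c[0],P[:,1]-c[1])<r)&(P[:,2]>h-.010)]
            if len(s)<3: break
            c=(s[:,:2].max(0)+s[:,:2].min(0))/2
        print(n,k,len(s),"zmed",np.round(np.median(s[:,2]),4) if len(s) else None,"mid",np.round(c,4),"mean",np.round(s[:,:2].mean(0),4))
    for k,(x,y,r) in {"blue":(.58,.311,.0385),"yellow":(.4545,.09,.0345),"whiteH":(.4445,.21,.0295),"red":(.443,.36,.0275)}.items():
        c=np.array([x,y])
        for _ in range(6):
            q=np.hypot(P[:,0]-c[0],P[:,1]-c[1]); s=P[(q<r+.008)&(q>r-.008)&(P[:,2]>.0145)&(P[:,2]<.028)]
            f=circ(s); c=np.array(f[:2])
        print(n,k,"rim",np.round(f,4),len(s),"z",np.round(np.median(s[:,2]),4), "floor",np.round(np.median(P[q<r*.5][:,2]),4))
E
```

```text
side table z med 0.0007043798711501847 std 0.0022293988986530886
side white 105 zmed 0.1047 mid [ 0.5923 -0.2116] mean [ 0.5924 -0.2126]
side amber 101 zmed 0.0874 mid [ 0.5682 -0.334 ] mean [ 0.5667 -0.3354]
side case 116 zmed 0.0637 mid [ 0.4659 -0.1755] mean [ 0.4657 -0.1771]
side drop 22 zmed 0.0975 mid [ 0.4615 -0.3166] mean [ 0.461  -0.3164]
side pinkA 30 zmed 0.0977 mid [ 0.4644 -0.4178] mean [ 0.4639 -0.4188]
side pinkB 31 zmed 0.097 mid [ 0.5501 -0.4182] mean [ 0.5496 -0.42  ]
side btube 97 zmed 0.1126 mid [ 0.7157 -0.2297] mean [ 0.7151 -0.2313]
side rtube 145 zmed 0.1126 mid [ 0.6659 -0.4375] mean [ 0.6648 -0.4391]
side blue rim [0.5804 0.3105 0.0385] 70 z 0.017 floor 0.0064
side yellow rim [0.4532 0.0898 0.0343] 81 z 0.0179 floor 0.0058
side whiteH rim [0.4441 0.2094 0.03  ] 66 z 0.0174 floor 0.0066
side red rim [0.4418 0.3585 0.0278] 40 z 0.0176 floor 0.007
top table z med 0.0015371840044826612 std 0.002369910150254995
top white 125 zmed 0.1053 mid [ 0.5948 -0.2072] mean [ 0.595  -0.2068]
top amber 91 zmed 0.0884 mid [ 0.5697 -0.3302] mean [ 0.5687 -0.33  ]
top case 138 zmed 0.0648 mid [ 0.468  -0.1718] mean [ 0.468  -0.1719]
top drop 23 zmed 0.0973 mid [ 0.4631 -0.3113] mean [ 0.4627 -0.3108]
top pinkA 21 zmed 0.098 mid [ 0.4673 -0.4133] mean [ 0.4661 -0.4133]
top pinkB 23 zmed 0.0973 mid [ 0.5532 -0.4145] mean [ 0.5528 -0.414 ]
top btube 109 zmed 0.1138 mid [ 0.7174 -0.2256] mean [ 0.7172 -0.2257]
top rtube 113 zmed 0.1136 mid [ 0.667  -0.4339] mean [ 0.6671 -0.4335]
top blue rim [0.5821 0.3127 0.0384] 139 z 0.0182 floor 0.0064
top yellow rim [0.4554 0.0929 0.0345] 125 z 0.0186 floor 0.0058
top whiteH rim [0.4457 0.212  0.0296] 107 z 0.0186 floor 0.0062
top red rim [0.4432 0.3618 0.0273] 103 z 0.0184 floor 0.0067
```

Each centre differs by about (2, 4) mm between the two cameras, in the same direction everywhere, so I use the averages. Next I check the laptop height along the transit path, then write a helper that prints the moves.

```bash
cat > g.py <<'E'
# usage: python3 g.py x y z [jaw_angle_deg]  -> remaining shift/turn in tool units (z is TCP height)
import sys; from h import *
from scipy.spatial.transform import Rotation as R
a=[float(v) for v in sys.argv[1:]]; s=bot.read_state(); r=R.from_quat(s["orientation"])
j=np.radians(a[3] if len(a)>3 else 0)
y=np.array([np.cos(j),np.sin(j),0]); z=np.array([0,0,-1.]); T=R.from_matrix(np.c_[np.cross(y,z),y,z])
print("t",round(s["time"],2),"pos",np.round(s["ee_pos"],4),"w",round(s["gripper_width"],4),"F",np.round(s["ft_force"],1))
print("shift",np.round(r.inv().apply(np.array(a[:3])-s["ee_pos"])/.25,3),"turn",np.round((r.inv()*T).as_rotvec(degrees=True)/60,4))
E
python3 g.py .594 -.2095 .222
python3 - <<'E'
from h import *
d=np.load("pics/top0.npy"); P=world("top",d,np.ones_like(d,bool))
for x in np.arange(.35,.95,.05):
    print(round(x,2),[ (round(float(P[(abs(P[:,0]-x)<.025)&(abs(P[:,1]-y)<.025)][:,2].max()),2) if ((abs(P[:,0]-x)<.025)&(abs(P[:,1]-y)<.025)).any() else None) for y in np.arange(-.3,.56,.05)])
E
```

```text
t 1.1 pos [ 0.1672 -0.6022  0.2227] w 0.0878 F [-0.2 -0.5 -0.3]
shift [ 2.065 -1.057  0.003] turn [ 0.     -0.     -1.2414]
0.35 [-0.78, -0.78, -0.79, -0.79, -0.79, -0.79, -0.79, -0.13, -0.79, -0.79, -0.79, -0.79, -0.79, -0.79, -0.13, -0.13, -0.79, -0.78]
0.4 [0.01, 0.01, 0.01, 0.01, 0.01, 0.01, 0.01, 0.02, 0.02, 0.01, 0.02, 0.02, 0.01, 0.02, 0.02, 0.01, 0.01, 0.01]
0.45 [0.1, 0.01, 0.07, 0.07, 0.01, 0.01, 0.01, 0.02, 0.02, 0.02, 0.02, 0.02, 0.01, 0.02, 0.02, 0.01, 0.01, 0.25]
0.5 [0.06, 0.01, 0.07, 0.07, 0.02, 0.02, 0.02, 0.02, 0.02, 0.02, 0.02, 0.01, 0.01, 0.01, 0.01, 0.01, 0.01, 0.27]
0.55 [0.09, 0.01, 0.08, 0.01, 0.02, 0.02, 0.02, 0.02, 0.02, 0.02, 0.03, 0.02, 0.02, 0.02, 0.01, 0.01, 0.01, 0.21]
0.6 [0.09, 0.08, 0.11, 0.01, 0.02, 0.02, 0.02, 0.02, 0.02, 0.02, 0.02, 0.02, 0.02, 0.02, 0.01, 0.01, 0.19, 0.23]
0.65 [0.01, 0.01, 0.01, 0.01, 0.02, 0.02, 0.02, 0.02, 0.02, 0.03, 0.02, 0.01, 0.01, 0.01, 0.01, 0.01, 0.19, 0.2]
0.7 [0.03, 0.12, 0.12, 0.02, 0.02, 0.03, 0.03, 0.02, 0.02, 0.03, 0.02, 0.04, 0.04, 0.05, 0.04, 0.04, 0.19, 0.2]
0.75 [0.03, 0.12, 0.11, 0.01, 0.09, 0.09, 0.09, 0.1, 0.09, 0.09, 0.09, 0.05, 0.05, 0.05, 0.06, 0.05, 0.19, 0.33]
0.8 [0.03, 0.03, 0.01, 0.01, 0.19, 0.19, 0.19, 0.19, 0.18, 0.19, 0.19, 0.06, 0.06, 0.06, 0.07, 0.06, 0.19, 0.2]
0.85 [0.06, 0.01, 0.01, 0.01, 0.22, 0.22, 0.22, 0.22, 0.22, 0.22, 0.22, 0.07, 0.07, 0.07, 0.07, 0.07, 0.19, 0.42]
0.9 [0.07, 0.01, 0.01, 0.01, 0.0, None, None, None, None, None, None, 0.02, 0.02, 0.04, 0.1, 0.19, 0.4, 0.42]
```

Emit:
play_rows --targets '[[[0.1,-0.05,0,0,0,-0.1,1],[0.2,-0.1,0,0,0,-0.2,1],[0.3,-0.15,0,0,0,-0.3,1],[0.4,-0.2,0,0,0,-0.4,1],[0.5,-0.26,0,0,0,-0.5,1],[0.6,-0.31,0,0,0,-0.6,1],[0.7,-0.36,0,0,0,-0.7,1],[0.8,-0.41,0,0,0,-0.8,1],[0.9,-0.46,0,0,0,-0.9,1],[1,-0.51,0,0,0,-1,1]]]' --force 25

```text
time: 2.1
ee_pos: [0.3748, -0.4117, 0.2228]
orientation: [0.789, 0.614, 0.0, 0.0]
ft_force: [0.6, -0.3, 0.7]
gripper_width: 0.0877
```

```bash
python3 g.py .594 -.2095 .222
```

```text
t 2.1 pos [ 0.3748 -0.4117  0.2228] w 0.0877 F [ 0.6 -0.3  0.7]
shift [1.    0.651 0.003] turn [ 2.000e-04  2.000e-04 -2.373e-01]
```

Emit:
play_rows --targets '[[[0.12,0.08,0,0,0,-0.03,1],[0.25,0.16,0,0,0,-0.06,1],[0.37,0.24,0,0,0,-0.09,1],[0.5,0.32,0,0,0,-0.12,1],[0.62,0.4,0,0,0,-0.15,1],[0.74,0.48,0,0,0,-0.18,1],[0.86,0.56,0,0,0,-0.21,1],[0.95,0.62,0,0,0,-0.237,1],[0.995,0.65,0,0,0,-0.237,1],[0.995,0.65,0,0,0,-0.237,1]]]'

```text
time: 3.1
ee_pos: [0.5943, -0.2113, 0.2225]
orientation: [0.708, 0.706, 0.0, 0.0]
ft_force: [0.5, 0.1, 0.2]
gripper_width: 0.0876
```

```bash
python3 g.py .594 -.2095 .031
```

```text
t 3.1 pos [ 0.5943 -0.2113  0.2225] w 0.0876 F [0.5 0.1 0.2]
shift [ 0.007 -0.001  0.766] turn [ 0.     -0.     -0.0032]
```

Emit:
play_rows --targets '[[[0.007,0,0.1,0,0,0,1],[0.007,0,0.2,0,0,0,1],[0.007,0,0.3,0,0,0,1],[0.007,0,0.4,0,0,0,1],[0.007,0,0.5,0,0,0,1],[0.007,0,0.58,0,0,0,1],[0.007,0,0.65,0,0,0,1],[0.007,0,0.71,0,0,0,1],[0.007,0,0.75,0,0,0,1],[0.007,0,0.762,0,0,0,1]]]'

```text
time: 4.1
ee_pos: [0.5926, -0.2109, 0.0312]
orientation: [0.709, 0.705, -0.0, -0.001]
ft_force: [0.2, 0.5, 0.4]
gripper_width: 0.0877
```

Emit:
play_rows --targets '[[[0,0,0,0,0,0,-0.2],[0,0,0,0,0,0,-0.2],[0,0,0,0,0,0,-0.2],[0,0,0,0,0,0,-0.2],[0,0,0,0,0,0,-0.2],[0,0,0,0,0,0,-0.2],[0,0,0,0,0,0,-0.2],[0,0,0,0,0,0,-0.2],[0,0,0,0,0,0,-0.2],[0,0,0,0,0,0,-0.2]]]' --force 25

```text
time: 5.1
ee_pos: [0.5938, -0.2106, 0.0327]
orientation: [0.709, 0.705, 0.0, 0.0]
ft_force: [-1.9, 0.9, 5.3]
gripper_width: 0.0549
```

```bash
python3 - <<'E'
from h import *
im,d=imaging.snapshot("side"); cv2.imwrite("pics/g1.png",cv2.resize(im[100:320,150:400],None,fx=3,fy=2.7))
E
python3 g.py .5812 .3116 .150
```

```text
t 5.15 pos [ 0.5938 -0.2106  0.0327] w 0.0549 F [-0.9  0.2  6. ]
shift [ 2.088 -0.06  -0.47 ] turn [ 0.0006  0.0002 -0.0044]
```

View pics/g1.png

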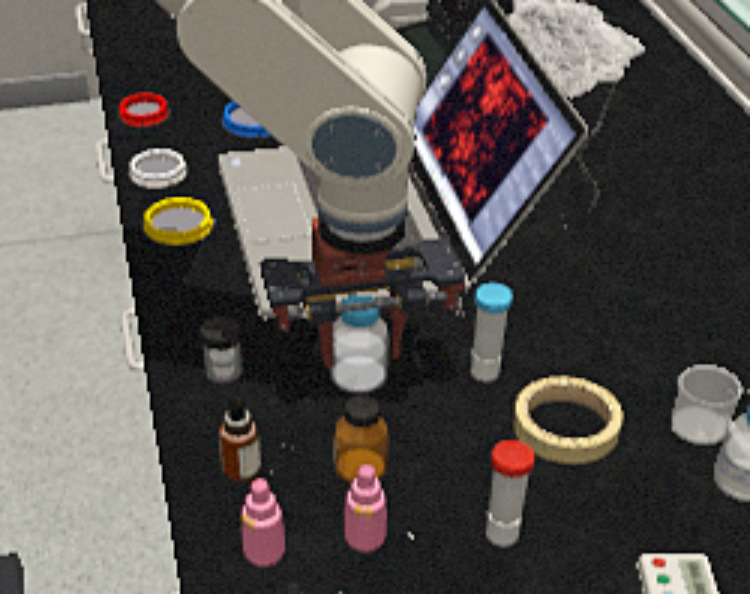

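Gripped: the bottle is upright between the fingers at about (360,345), width 55 mm. Now I lift it.

Emit:
play_rows --targets '[[[0,0,-0.02,0,0,0,-0.2],[0,0,-0.06,0,0,0,-0.2],[0,0,-0.12,0,0,0,-0.2],[0,0,-0.2,0,0,0,-0.2],[0,0,-0.28,0,0,0,-0.2],[0,0,-0.36,0,0,0,-0.2],[0,0,-0.43,0,0,0,-0.2],[0,0,-0.48,0,0,0,-0.2],[0,0,-0.5,0,0,0,-0.2],[0,0,-0.5,0,0,0,-0.2]]]'

```text
time: 6.15
ee_pos: [0.5939, -0.2106, 0.1581]
orientation: [0.709, 0.705, 0.0, 0.001]
ft_force: [-0.0, 0.2, -2.0]
gripper_width: 0.0552
```

Emit:
play_rows --targets '[[[0.03,0,0,0,0,0,-0.2],[0.1,0,0,0,0,0,-0.2],[0.2,0,0,0,0,0,-0.2],[0.32,0,0,0,0,0,-0.2],[0.44,-0.01,0,0,0,0,-0.2],[0.56,-0.01,0,0,0,0,-0.2],[0.68,-0.02,0,0,0,0,-0.2],[0.8,-0.02,0,0,0,0,-0.2],[0.9,-0.03,0,0,0,0,-0.2],[1,-0.03,0,0,0,0,-0.2]]]'

```text
time: 7.15
ee_pos: [0.5857, 0.042, 0.1563]
orientation: [0.708, 0.706, -0.001, -0.001]
ft_force: [0.8, -0.2, -1.4]
gripper_width: 0.055
```

```bash
python3 g.py .5812 .3116 .150
```

```text
t 7.15 pos [0.5857 0.042  0.1563] w 0.055 F [ 0.8 -0.2 -1.4]
shift [ 1.078 -0.022  0.025] turn [-0.002  -0.0001 -0.0035]
```

Emit:
play_rows --targets '[[[0.12,0,0,0,0,0,-0.2],[0.24,0,0,0,0,0,-0.2],[0.36,-0.01,0,0,0,0,-0.2],[0.48,-0.01,0,0,0,0,-0.2],[0.6,-0.01,0,0,0,0,-0.2],[0.72,-0.02,0,0,0,0,-0.2],[0.84,-0.02,0,0,0,0,-0.2],[0.93,-0.02,0,0,0,0,-0.2],[0.98,-0.02,0,0,0,0,-0.2],[1,-0.02,0,0,0,0,-0.2]]]'

```text
time: 8.15
ee_pos: [0.5823, 0.2911, 0.1564]
orientation: [0.708, 0.706, -0.001, -0.0]
ft_force: [-0.1, -0.3, -1.0]
gripper_width: 0.055
```

```bash
python3 g.py .5812 .3105 .045; python3 - <<'E'
from h import *
a,d=imaging.snapshot("side"); b,_=imaging.snapshot("top")
cv2.imwrite("pics/p1.png",np.hstack([cv2.resize(a[60:200,150:300],None,fx=2.6,fy=2.6),cv2.resize(b[120:260,90:240],None,fx=2.6,fy=2.6)]))
E
```

```text
t 8.15 pos [0.5823 0.2911 0.1564] w 0.055 F [-0.1 -0.3 -1. ]
shift [ 0.078 -0.004  0.446] turn [-0.0011  0.0004 -0.0026]
```

View pics/p1.png

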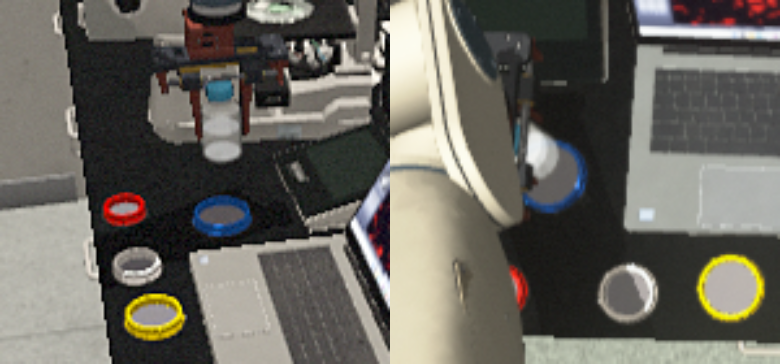

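The bottle is upright above the blue holder at (222,215), and the arm is clear of the microscope. Lowering it now.

Emit:
play_rows --targets '[[[0.03,0,0,0,0,0,-0.2],[0.06,0,0.02,0,0,0,-0.2],[0.076,-0.004,0.08,0,0,0,-0.2],[0.076,-0.004,0.14,0,0,0,-0.2],[0.076,-0.004,0.2,0,0,0,-0.2],[0.076,-0.004,0.26,0,0,0,-0.2],[0.076,-0.004,0.32,0,0,0,-0.2],[0.076,-0.004,0.37,0,0,0,-0.2],[0.076,-0.004,0.41,0,0,0,-0.2],[0.076,-0.004,0.43,0,0,0,-0.2]]]'

```text
time: 9.25
ee_pos: [0.582, 0.3083, 0.0483]
orientation: [0.709, 0.705, -0.001, -0.0]
ft_force: [0.1, 0.1, -2.4]
gripper_width: 0.0552
```

Emit:
play_rows --targets '[[[0,0,0.008,0,0,0,-0.2],[0,0,0.014,0,0,0,-0.2],[0,0,0.02,0,0,0,-0.2],[0,0,0.026,0,0,0,-0.2],[0,0,0.032,0,0,0,-0.2],[0,0,0.036,0,0,0,-0.2],[0,0,0.038,0,0,0,-0.2],[0,0,0.04,0,0,0,-0.2],[0,0,0.04,0,0,0,-0.2],[0,0,0.04,0,0,0,-0.2]]]'

```text
time: 10.25
ee_pos: [0.5824, 0.3085, 0.0397]
orientation: [0.709, 0.705, -0.0, -0.0]
ft_force: [0.0, -0.2, -1.6]
gripper_width: 0.0548
```

```bash
python3 g.py .5812 .3105 .0377
```

```text
t 10.25 pos [0.5824 0.3085 0.0397] w 0.0548 F [ 0.  -0.2 -1.6]
shift [ 0.008 -0.005  0.008] turn [-0.     -0.     -0.0044]
```

Emit:
play_rows --targets '[[[0.004,-0.002,0.001,0,0,0,-0.2],[0.008,-0.004,0.002,0,0,0,-0.2],[0.008,-0.004,0.004,0,0,0,-0.2],[0.008,-0.004,0.005,0,0,0,-0.2],[0.008,-0.004,0.006,0,0,0,-0.2],[0.008,-0.004,0.007,0,0,0,-0.2],[0.008,-0.004,0.008,0,0,0,-0.2],[0.008,-0.004,0.009,0,0,0,-0.2],[0.008,-0.004,0.01,0,0,0,-0.2],[0.008,-0.004,0.01,0,0,0,-0.2]]]'

```text
time: 11.25
ee_pos: [0.5815, 0.3105, 0.0377]
orientation: [0.709, 0.705, 0.0, 0.0]
ft_force: [-0.9, -1.2, 4.5]
gripper_width: 0.0552
```

Contact shows as Fz going from -1.6 to +4.5 N at the expected height. Release and lift.

Emit:
play_rows --targets '[[[0,0,0,0,0,0,0.35],[0,0,0,0,0,0,0.45],[0,0,0,0,0,0,0.6],[0,0,0,0,0,0,0.8],[0,0,0,0,0,0,1],[0,0,0,0,0,0,1],[0,0,0,0,0,0,1],[0,0,0,0,0,0,1],[0,0,0,0,0,0,1],[0,0,0,0,0,0,1]]]'

```text
time: 12.25
ee_pos: [0.5815, 0.3106, 0.0372]
orientation: [0.709, 0.705, 0.0, -0.0]
ft_force: [-0.0, 0.4, 0.7]
gripper_width: 0.0879
```

Emit:
play_rows --targets '[[[0,0,-0.03,0,0,0,1],[0,0,-0.08,0,0,0,1],[0,0,-0.16,0,0,0,1],[0,0,-0.24,0,0,0,1],[0,0,-0.32,0,0,0,1],[0,0,-0.4,0,0,0,1],[0,0,-0.48,0,0,0,1],[0,0,-0.56,0,0,0,1],[0,0,-0.64,0,0,0,1],[0,0,-0.72,0,0,0,1]]]'

```text
time: 13.25
ee_pos: [0.5815, 0.3106, 0.2195]
orientation: [0.709, 0.705, 0.001, 0.0]
ft_force: [0.2, 0.5, 0.1]
gripper_width: 0.088
```

```bash
python3 g.py .569 -.332 .218; python3 - <<'E'
from h import *
a,d=imaging.snapshot("side"); P=world("side",d,np.ones_like(d,bool))
s=P[(np.hypot(P[:,0]-.581,P[:,1]-.3116)<.03)&(P[:,2]>.1)&(P[:,2]<.12)]; print(len(s),np.median(s[:,2]),(s.max(0)+s.min(0))/2)
cv2.imwrite("pics/p1b.png",cv2.resize(a[60:330,150:400],None,fx=2.2,fy=2.2))
E
```

```text
t 13.25 pos [0.5815 0.3106 0.2195] w 0.088 F [0.2 0.5 0.1]
shift [-2.57  -0.038  0.004] turn [ 0.0011 -0.0006 -0.0044]
56 0.10900846520866742 [0.58016534 0.30917418 0.10720437]
```

View pics/p1b.png

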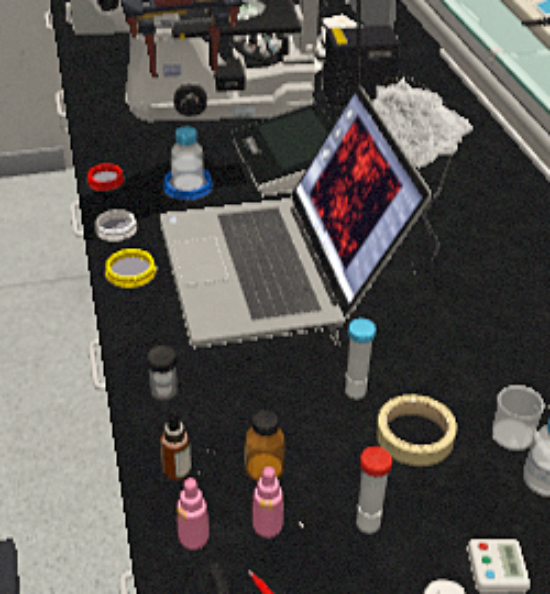

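The white bottle stands upright in the blue holder at (187,165). Its cap top is at 0.109–0.110 m, so it is on the floor. On to the amber bottle.

Emit:
play_rows --targets '[[[-0.05,0,0,0,0,0,1],[-0.15,-0.01,0,0,0,0,1],[-0.27,-0.01,0,0,0,0,1],[-0.39,-0.01,0,0,0,0,1],[-0.51,-0.01,0,0,0,0,1],[-0.63,-0.01,0,0,0,0,1],[-0.75,-0.02,0,0,0,0,1],[-0.85,-0.02,0,0,0,0,1],[-0.93,-0.02,0,0,0,0,1],[-1,-0.02,0,0,0,0,1]]]'

```text
time: 14.3
ee_pos: [0.5741, 0.0585, 0.2161]
orientation: [0.709, 0.705, -0.001, -0.001]
ft_force: [0.7, 0.1, 0.1]
gripper_width: 0.0876
```

Emit:
play_rows --targets '[[[-0.1,0,0,0,0,0,1],[-0.2,0,0,0,0,0,1],[-0.3,0,0,0,0,0,1],[-0.4,0,0,0,0,0,1],[-0.5,0,0,0,0,0,1],[-0.6,0,0,0,0,0,1],[-0.7,-0.01,0,0,0,0,1],[-0.8,-0.01,0,0,0,0,1],[-0.9,-0.01,0,0,0,0,1],[-1,-0.01,0,0,0,0,1]]]'

```text
time: 15.3
ee_pos: [0.5701, -0.1908, 0.216]
orientation: [0.709, 0.705, -0.001, -0.001]
ft_force: [0.4, 0.1, -0.3]
gripper_width: 0.0879
```

Emit:
play_rows --targets '[[[-0.1,0,0,0,0,0,1],[-0.2,0,0,0,0,0,1],[-0.3,0,0,0,0,0,1],[-0.4,0,0,0,0,0,1],[-0.48,0,0,0,0,0,1],[-0.54,0,0,0,0,0,1],[-0.57,0,0,0,0,0,1],[-0.57,0,0,0,0,0,1],[-0.57,0,0,0,0,0,1],[-0.57,0,0,0,0,0,1]]]'

```text
time: 16.3
ee_pos: [0.5711, -0.331, 0.2171]
orientation: [0.708, 0.706, 0.0, -0.0]
ft_force: [1.2, -0.1, 0.1]
gripper_width: 0.088
```

```bash
python3 g.py .569 -.332 .024
```

```text
t 16.3 pos [ 0.5711 -0.331   0.2171] w 0.088 F [ 1.2 -0.1  0.1]
shift [-0.004 -0.008  0.773] turn [-0.0002 -0.0003 -0.0036]
```

Emit:
play_rows --targets '[[[-0.004,-0.008,0.1,0,0,0,1],[-0.004,-0.008,0.2,0,0,0,1],[-0.004,-0.008,0.3,0,0,0,1],[-0.004,-0.008,0.4,0,0,0,1],[-0.004,-0.008,0.5,0,0,0,1],[-0.004,-0.008,0.58,0,0,0,1],[-0.004,-0.008,0.65,0,0,0,1],[-0.004,-0.008,0.71,0,0,0,1],[-0.004,-0.008,0.75,0,0,0,1],[-0.004,-0.008,0.77,0,0,0,1]]]'

```text
time: 17.3
ee_pos: [0.5688, -0.3326, 0.0238]
orientation: [0.709, 0.706, -0.0, -0.0]
ft_force: [-0.5, -0.1, -0.2]
gripper_width: 0.0879
```

Emit:
play_rows --targets '[[[0,0,0,0,0,0,-0.3],[0,0,0,0,0,0,-0.3],[0,0,0,0,0,0,-0.3],[0,0,0,0,0,0,-0.3],[0,0,0,0,0,0,-0.3],[0,0,0,0,0,0,-0.3],[0,0,0,0,0,0,-0.3],[0,0,0,0,0,0,-0.3],[0,0,0,0,0,0,-0.3],[0,0,0,0,0,0,-0.3]]]'

```text
time: 18.3
ee_pos: [0.5687, -0.3329, 0.025]
orientation: [0.709, 0.705, -0.0, -0.0]
ft_force: [-3.4, -0.1, 5.3]
gripper_width: 0.0462
```

```bash
python3 - <<'E'
from h import *
im,d=imaging.snapshot("side"); cv2.imwrite("pics/g2.png",cv2.resize(im[160:320,180:350],None,fx=3,fy=3))
E
python3 g.py .4543 .0913 .150
```

```text
t 18.35 pos [ 0.5687 -0.3329  0.025 ] w 0.0461 F [-2.7  0.7  5.5]
shift [ 1.695 -0.466 -0.499] turn [-0.0005 -0.0002 -0.0044]
```

View pics/g2.png

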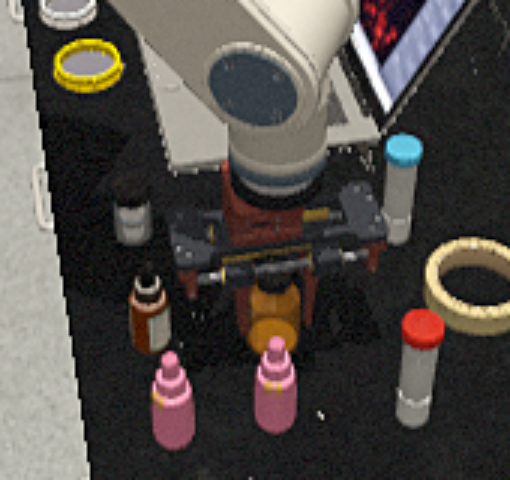

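The amber bottle at (275,310) is gripped at 46 mm width, and the neighbours are untouched. Lift and carry.

Emit:
play_rows --targets '[[[0,0,-0.02,0,0,0,-0.3],[0,0,-0.06,0,0,0,-0.3],[0,0,-0.12,0,0,0,-0.3],[0,0,-0.2,0,0,0,-0.3],[0,0,-0.28,0,0,0,-0.3],[0,0,-0.36,0,0,0,-0.3],[0,0,-0.43,0,0,0,-0.3],[0,0,-0.48,0,0,0,-0.3],[0,0,-0.5,0,0,0,-0.3],[0,0,-0.5,0,0,0,-0.3]]]'

```text
time: 19.35
ee_pos: [0.5693, -0.3331, 0.1506]
orientation: [0.709, 0.705, 0.0, 0.001]
ft_force: [-0.7, -0.6, -2.3]
gripper_width: 0.0461
```

Emit:
play_rows --targets '[[[0.03,-0.01,0,0,0,0,-0.3],[0.1,-0.03,0,0,0,0,-0.3],[0.2,-0.06,0,0,0,0,-0.3],[0.32,-0.09,0,0,0,0,-0.3],[0.44,-0.12,0,0,0,0,-0.3],[0.56,-0.15,0,0,0,0,-0.3],[0.68,-0.18,0,0,0,0,-0.3],[0.8,-0.22,0,0,0,0,-0.3],[0.9,-0.25,0,0,0,0,-0.3],[1,-0.28,0,0,0,0,-0.3]]]'

```text
time: 20.35
ee_pos: [0.4986, -0.081, 0.1488]
orientation: [0.709, 0.706, -0.001, -0.001]
ft_force: [0.1, -0.5, -2.0]
gripper_width: 0.0464
```

```bash
python3 g.py .4543 .0905 .150
```

```text
t 20.35 pos [ 0.4986 -0.081   0.1488] w 0.0464 F [ 0.1 -0.5 -2. ]
shift [ 0.685 -0.18  -0.004] turn [-0.0019 -0.0004 -0.0042]
```

Emit:
play_rows --targets '[[[0.1,-0.03,0,0,0,0,-0.3],[0.2,-0.06,0,0,0,0,-0.3],[0.3,-0.08,0,0,0,0,-0.3],[0.4,-0.11,0,0,0,0,-0.3],[0.5,-0.13,0,0,0,0,-0.3],[0.59,-0.155,0,0,0,0,-0.3],[0.65,-0.17,0,0,0,0,-0.3],[0.68,-0.178,0,0,0,0,-0.3],[0.68,-0.178,0,0,0,0,-0.3],[0.68,-0.178,0,0,0,0,-0.3]]]'

```text
time: 21.35
ee_pos: [0.4562, 0.0873, 0.1494]
orientation: [0.709, 0.706, -0.0, -0.0]
ft_force: [-0.5, 0.5, -1.6]
gripper_width: 0.0461
```

```bash
python3 g.py .4543 .0905 .037;  python3 - <<'E'
from h import *
im,d=imaging.snapshot("side"); cv2.imwrite("pics/p2.png",cv2.resize(im[100:240,150:300],None,fx=3,fy=3))
E
```

```text
t 21.35 pos [0.4562 0.0873 0.1494] w 0.0461 F [-0.5  0.5 -1.6]
shift [ 0.013 -0.007  0.45 ] turn [-0.0005  0.0003 -0.0041]
```

View pics/p2.png

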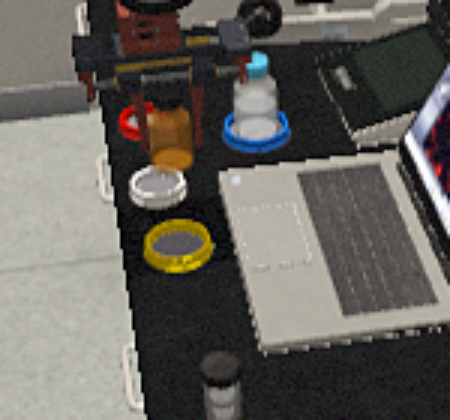

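The amber bottle is upright above the yellow holder at (178,245).

Emit:
play_rows --targets '[[[0.013,-0.007,0.02,0,0,0,-0.3],[0.013,-0.007,0.06,0,0,0,-0.3],[0.013,-0.007,0.12,0,0,0,-0.3],[0.013,-0.007,0.18,0,0,0,-0.3],[0.013,-0.007,0.24,0,0,0,-0.3],[0.013,-0.007,0.3,0,0,0,-0.3],[0.013,-0.007,0.36,0,0,0,-0.3],[0.013,-0.007,0.41,0,0,0,-0.3],[0.013,-0.007,0.44,0,0,0,-0.3],[0.013,-0.007,0.45,0,0,0,-0.3]]]'

```text
time: 22.4
ee_pos: [0.4542, 0.0907, 0.0362]
orientation: [0.709, 0.705, -0.001, -0.0]
ft_force: [-0.2, -0.4, -1.8]
gripper_width: 0.0464
```

```bash
python3 g.py .4543 .0905 .030
```

```text
t 22.4 pos [0.4542 0.0907 0.0362] w 0.0464 F [-0.2 -0.4 -1.8]
shift [-0.001  0.     0.025] turn [-0.0015  0.0003 -0.0046]
```

Emit:
play_rows --targets '[[[0,0,0.005,0,0,0,-0.3],[0,0,0.01,0,0,0,-0.3],[0,0,0.013,0,0,0,-0.3],[0,0,0.016,0,0,0,-0.3],[0,0,0.018,0,0,0,-0.3],[0,0,0.02,0,0,0,-0.3],[0,0,0.022,0,0,0,-0.3],[0,0,0.023,0,0,0,-0.3],[0,0,0.024,0,0,0,-0.3],[0,0,0.024,0,0,0,-0.3]]]'

```text
time: 23.4
ee_pos: [0.4547, 0.0909, 0.0311]
orientation: [0.709, 0.705, -0.0, -0.0]
ft_force: [-0.1, 0.6, -3.3]
gripper_width: 0.0466
```

Not in contact yet, so 2 mm more.

Emit:
play_rows --targets '[[[0,0,0.001,0,0,0,-0.3],[0,0,0.002,0,0,0,-0.3],[0,0,0.003,0,0,0,-0.3],[0,0,0.004,0,0,0,-0.3],[0,0,0.005,0,0,0,-0.3],[0,0,0.006,0,0,0,-0.3],[0,0,0.007,0,0,0,-0.3],[0,0,0.008,0,0,0,-0.3],[0,0,0.008,0,0,0,-0.3],[0,0,0.008,0,0,0,-0.3]]]'

```text
time: 24.4
ee_pos: [0.4547, 0.0909, 0.0299]
orientation: [0.709, 0.705, 0.0, 0.0]
ft_force: [-2.4, 0.2, 12.2]
gripper_width: 0.0463
```

Contact at 12 N. Release and lift.

Emit:
play_rows --targets '[[[0,0,0,0,0,0,0.15],[0,0,0,0,0,0,0.3],[0,0,0,0,0,0,0.5],[0,0,0,0,0,0,0.7],[0,0,0,0,0,0,1],[0,0,0,0,0,0,1],[0,0,0,0,0,0,1],[0,0,0,0,0,0,1],[0,0,0,0,0,0,1],[0,0,0,0,0,0,1]]]'

```text
time: 25.4
ee_pos: [0.4547, 0.0909, 0.0292]
orientation: [0.709, 0.705, 0.0, 0.0]
ft_force: [0.2, 0.3, -0.2]
gripper_width: 0.0877
```

Emit:
play_rows --targets '[[[0,0,-0.03,0,0,0,1],[0,0,-0.08,0,0,0,1],[0,0,-0.16,0,0,0,1],[0,0,-0.24,0,0,0,1],[0,0,-0.32,0,0,0,1],[0,0,-0.4,0,0,0,1],[0,0,-0.48,0,0,0,1],[0,0,-0.54,0,0,0,1],[0,0,-0.58,0,0,0,1],[0,0,-0.6,0,0,0,1]]]'

```text
time: 26.4
ee_pos: [0.4551, 0.0909, 0.1807]
orientation: [0.709, 0.705, 0.001, 0.001]
ft_force: [1.1, -0.3, 0.0]
gripper_width: 0.0879
```

```bash
python3 g.py .467 -.1735 .18; python3 - <<'E'
from h import *
a,d=imaging.snapshot("side"); P=world("side",d,np.ones_like(d,bool))
s=P[(np.hypot(P[:,0]-.454,P[:,1]-.09)<.02)&(P[:,2]>.085)&(P[:,2]<.1)]; print(len(s),np.median(s[:,2]),(s.max(0)+s.min(0))/2)
cv2.imwrite("pics/p2b.png",cv2.resize(a[100:330,150:350],None,fx=2.5,fy=2.5))
E
```

```text
t 26.4 pos [0.4551 0.0909 0.1807] w 0.0879 F [ 1.1 -0.3  0. ]
shift [-1.058  0.053  0.002] turn [ 0.002  -0.0003 -0.0044]
56 0.09194272636289658 [0.45497282 0.08950078 0.09136272]
```

View pics/p2b.png

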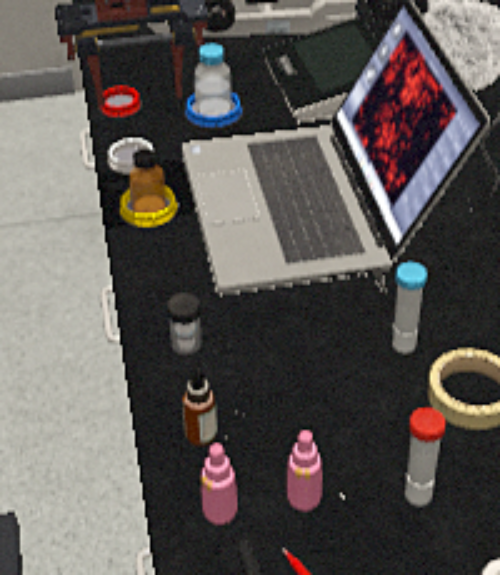

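The amber bottle stands upright in the yellow holder at (148,190), cap at 0.092 m. Now the objective case.

Emit:
play_rows --targets '[[[-0.05,0,0,0,0,0,1],[-0.16,0.01,0,0,0,0,1],[-0.28,0.01,0,0,0,0,1],[-0.4,0.02,0,0,0,0,1],[-0.52,0.03,0,0,0,0,1],[-0.64,0.03,0,0,0,0,1],[-0.76,0.04,0,0,0,0,1],[-0.88,0.05,0,0,0,0,1],[-0.96,0.05,0,0,0,0,1],[-1,0.05,0,0,0,0,1]]]'

```text
time: 27.45
ee_pos: [0.4651, -0.1611, 0.1782]
orientation: [0.709, 0.705, -0.0, -0.001]
ft_force: [-0.1, 0.3, 0.3]
gripper_width: 0.0879
```

```bash
python3 g.py .467 -.1735 .035
```

```text
t 27.45 pos [ 0.4651 -0.1611  0.1782] w 0.0879 F [-0.1  0.3  0.3]
shift [-0.05   0.009  0.573] turn [-0.0017 -0.0004 -0.0062]
```

Emit:
play_rows --targets '[[[-0.04,0.008,0.03,0,0,0,1],[-0.048,0.008,0.1,0,0,0,1],[-0.048,0.008,0.18,0,0,0,1],[-0.048,0.008,0.26,0,0,0,1],[-0.048,0.008,0.34,0,0,0,1],[-0.048,0.008,0.42,0,0,0,1],[-0.048,0.008,0.49,0,0,0,1],[-0.048,0.008,0.54,0,0,0,1],[-0.048,0.008,0.565,0,0,0,1],[-0.048,0.008,0.57,0,0,0,1]]]'

```text
time: 28.45
ee_pos: [0.4676, -0.1709, 0.0359]
orientation: [0.709, 0.706, -0.0, -0.001]
ft_force: [0.8, 0.1, -1.1]
gripper_width: 0.0881
```

Emit:
play_rows --targets '[[[0,0,0,0,0,0,-0.5],[0,0,0,0,0,0,-0.5],[0,0,0,0,0,0,-0.5],[0,0,0,0,0,0,-0.5],[0,0,0,0,0,0,-0.5],[0,0,0,0,0,0,-0.5],[0,0,0,0,0,0,-0.5],[0,0,0,0,0,0,-0.5],[0,0,0,0,0,0,-0.5],[0,0,0,0,0,0,-0.5]]]'

```text
time: 29.45
ee_pos: [0.4678, -0.1712, 0.0367]
orientation: [0.709, 0.705, -0.0, -0.0]
ft_force: [-1.7, 0.2, 1.8]
gripper_width: 0.0371
```

```bash
python3 - <<'E'
from h import *
im,d=imaging.snapshot("side"); cv2.imwrite("pics/g3.png",cv2.resize(im[160:300,160:310],None,fx=3,fy=3))
E
python3 g.py .4449 .2107 .150
```

```text
t 29.5 pos [ 0.4679 -0.1712  0.0367] w 0.0373 F [-0.9 -0.5  2.7]
shift [ 1.527 -0.099 -0.453] turn [-0.0002 -0.0001 -0.0044]
```

View pics/g3.png

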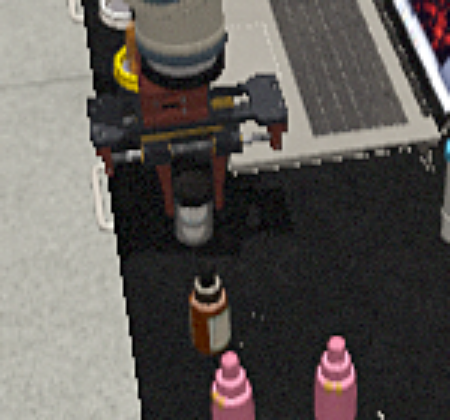

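The case is gripped by its cap (37 mm) and upright at (193,205). I lift it high enough to pass over the amber bottle.

Emit:
play_rows --targets '[[[0,0,-0.02,0,0,0,-0.5],[0,0,-0.07,0,0,0,-0.5],[0,0,-0.14,0,0,0,-0.5],[0,0,-0.22,0,0,0,-0.5],[0,0,-0.31,0,0,0,-0.5],[0,0,-0.4,0,0,0,-0.5],[0,0,-0.47,0,0,0,-0.5],[0,0,-0.53,0,0,0,-0.5],[0,0,-0.57,0,0,0,-0.5],[0,0,-0.58,0,0,0,-0.5]]]'

```text
time: 30.5
ee_pos: [0.4686, -0.1714, 0.1833]
orientation: [0.709, 0.705, 0.001, 0.001]
ft_force: [-0.3, 0.8, -1.4]
gripper_width: 0.0375
```

Emit:
play_rows --targets '[[[0.03,0,0,0,0,0,-0.5],[0.1,-0.01,0,0,0,0,-0.5],[0.2,-0.01,0,0,0,0,-0.5],[0.32,-0.02,0,0,0,0,-0.5],[0.44,-0.03,0,0,0,0,-0.5],[0.56,-0.04,0,0,0,0,-0.5],[0.68,-0.05,0,0,0,0,-0.5],[0.8,-0.05,0,0,0,0,-0.5],[0.9,-0.06,0,0,0,0,-0.5],[1,-0.06,0,0,0,0,-0.5]]]'

```text
time: 31.5
ee_pos: [0.4528, 0.0803, 0.1807]
orientation: [0.709, 0.706, -0.001, -0.001]
ft_force: [0.7, 0.2, -2.5]
gripper_width: 0.0376
```

```bash
python3 g.py .4449 .213 .175
```

```text
t 31.5 pos [0.4528 0.0803 0.1807] w 0.0376 F [ 0.7  0.2 -2.5]
shift [ 0.531 -0.034  0.023] turn [-0.0021  0.0002 -0.004 ]
```

Emit:
play_rows --targets '[[[0.08,0,0,0,0,0,-0.5],[0.16,-0.01,0,0,0,0,-0.5],[0.24,-0.01,0,0,0,0,-0.5],[0.32,-0.02,0,0,0,0,-0.5],[0.4,-0.03,0,0,0,0,-0.5],[0.47,-0.03,0,0,0,0,-0.5],[0.51,-0.032,0,0,0,0,-0.5],[0.525,-0.032,0,0,0,0,-0.5],[0.525,-0.032,0,0,0,0,-0.5],[0.525,-0.032,0,0,0,0,-0.5]]]'

```text
time: 32.5
ee_pos: [0.4465, 0.2096, 0.1814]
orientation: [0.709, 0.705, -0.0, -0.0]
ft_force: [-0.2, -0.0, -2.1]
gripper_width: 0.0375
```

```bash
python3 g.py .4449 .213 .048;  python3 - <<'E'
from h import *
im,d=imaging.snapshot("side"); cv2.imwrite("pics/p3.png",cv2.resize(im[60:220,130:300],None,fx=3,fy=3))
E
```

```text
t 32.5 pos [0.4465 0.2096 0.1814] w 0.0375 F [-0.2 -0.  -2.1]
shift [ 0.014 -0.006  0.534] turn [-0.0006  0.0004 -0.0046]
```

View pics/p3.png

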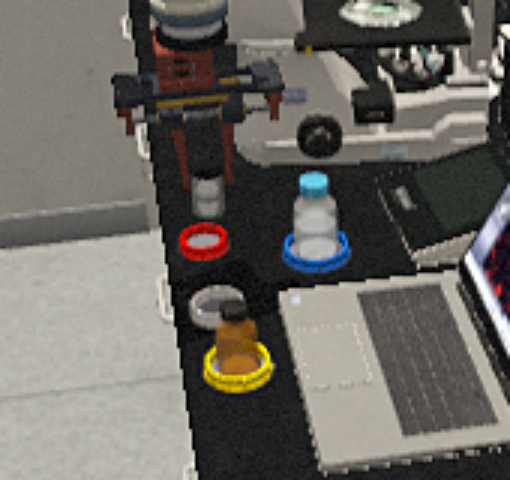

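The case hangs upright above the white holder at (215,305). Lowering.

Emit:
play_rows --targets '[[[0.014,-0.005,0.03,0,0,0,-0.5],[0.014,-0.005,0.09,0,0,0,-0.5],[0.014,-0.005,0.16,0,0,0,-0.5],[0.014,-0.005,0.23,0,0,0,-0.5],[0.014,-0.005,0.3,0,0,0,-0.5],[0.014,-0.005,0.37,0,0,0,-0.5],[0.014,-0.005,0.44,0,0,0,-0.5],[0.014,-0.005,0.49,0,0,0,-0.5],[0.014,-0.005,0.52,0,0,0,-0.5],[0.014,-0.005,0.53,0,0,0,-0.5]]]'

```text
time: 33.55
ee_pos: [0.4452, 0.2134, 0.0484]
orientation: [0.709, 0.705, -0.001, -0.0]
ft_force: [1.5, -0.0, -0.7]
gripper_width: 0.0376
```

Emit:
play_rows --targets '[[[0,0,0.005,0,0,0,-0.5],[0,0,0.01,0,0,0,-0.5],[0,0,0.014,0,0,0,-0.5],[0,0,0.017,0,0,0,-0.5],[0,0,0.02,0,0,0,-0.5],[0,0,0.022,0,0,0,-0.5],[0,0,0.024,0,0,0,-0.5],[0,0,0.025,0,0,0,-0.5],[0,0,0.026,0,0,0,-0.5],[0,0,0.026,0,0,0,-0.5]]]'

```text
time: 34.55
ee_pos: [0.4455, 0.2136, 0.0426]
orientation: [0.709, 0.705, -0.0, -0.0]
ft_force: [1.0, 0.4, -1.4]
gripper_width: 0.0373
```

```bash
python3 g.py .4449 .213 .0417
```

```text
t 34.55 pos [0.4455 0.2136 0.0426] w 0.0373 F [ 1.   0.4 -1.4]
shift [-0.003 -0.002  0.004] turn [-0.0001  0.0001 -0.0044]
```

Emit:
play_rows --targets '[[[0,0,0.001,0,0,0,-0.5],[0,0,0.002,0,0,0,-0.5],[0,0,0.003,0,0,0,-0.5],[0,0,0.004,0,0,0,-0.5],[0,0,0.005,0,0,0,-0.5],[0,0,0.006,0,0,0,-0.5],[0,0,0.007,0,0,0,-0.5],[0,0,0.007,0,0,0,-0.5],[0,0,0.007,0,0,0,-0.5],[0,0,0.007,0,0,0,-0.5]]]'

```text
time: 35.55
ee_pos: [0.4455, 0.2138, 0.0416]
orientation: [0.709, 0.705, 0.0, 0.0]
ft_force: [-3.3, -0.2, 9.1]
gripper_width: 0.0374
```

Contact at 9 N. Release and lift.

Emit:
play_rows --targets '[[[0,0,0,0,0,0,-0.05],[0,0,0,0,0,0,0.1],[0,0,0,0,0,0,0.3],[0,0,0,0,0,0,0.6],[0,0,0,0,0,0,1],[0,0,0,0,0,0,1],[0,0,0,0,0,0,1],[0,0,0,0,0,0,1],[0,0,0,0,0,0,1],[0,0,0,0,0,0,1]]]'

```text
time: 36.55
ee_pos: [0.4455, 0.2137, 0.0409]
orientation: [0.709, 0.705, 0.0, 0.0]
ft_force: [-0.8, -0.8, -0.1]
gripper_width: 0.0881
```

Emit:
play_rows --targets '[[[0,0,-0.03,0,0,0,1],[0,0,-0.08,0,0,0,1],[0,0,-0.16,0,0,0,1],[0,0,-0.24,0,0,0,1],[0,0,-0.32,0,0,0,1],[0,0,-0.4,0,0,0,1],[0,0,-0.48,0,0,0,1],[0,0,-0.56,0,0,0,1],[0,0,-0.62,0,0,0,1],[0,0,-0.64,0,0,0,1]]]'

```text
time: 37.55
ee_pos: [0.4464, 0.2141, 0.2035]
orientation: [0.709, 0.705, 0.002, 0.001]
ft_force: [0.3, 0.5, 0.2]
gripper_width: 0.0878
```

```bash
python3 g.py .4622 -.314 .2; python3 - <<'E'
from h import *
a,d=imaging.snapshot("side"); P=world("side",d,np.ones_like(d,bool))
s=P[(np.hypot(P[:,0]-.445,P[:,1]-.21)<.022)&(P[:,2]>.055)&(P[:,2]<.085)]; print(len(s),np.percentile(s[:,2],[50,80,95]),(s.max(0)+s.min(0))/2)
s=P[(np.hypot(P[:,0]-.462,P[:,1]+.316)<.02)&(P[:,2]>.092)]; print(len(s),(s.max(0)+s.min(0))/2)
cv2.imwrite("pics/p3b.png",cv2.resize(a[80:330,150:350],None,fx=2.3,fy=2.3))
E
```

```text
t 37.55 pos [0.4464 0.2141 0.2035] w 0.0878 F [0.3 0.5 0.2]
shift [-2.112  0.073  0.011] turn [ 0.0034 -0.0016 -0.0044]
81 [0.06824287 0.07008683 0.0715277 ] [0.44407807 0.20899304 0.06405131]
23 [ 0.46126796 -0.31595456  0.0972294 ]
```

View pics/p3b.png

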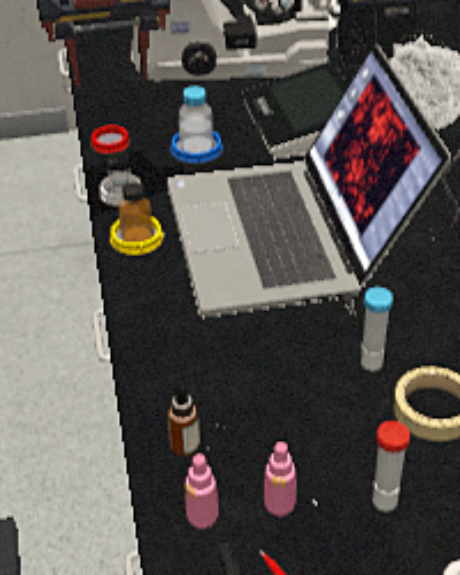

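The case stands in the white holder at (118,175), cap top at 0.068–0.070 m. Now the dropper bottle.

Emit:
play_rows --targets '[[[-0.05,0,0,0,0,0,1],[-0.15,0.01,0,0,0,0,1],[-0.26,0.01,0,0,0,0,1],[-0.37,0.01,0,0,0,0,1],[-0.48,0.02,0,0,0,0,1],[-0.59,0.02,0,0,0,0,1],[-0.7,0.03,0,0,0,0,1],[-0.8,0.03,0,0,0,0,1],[-0.9,0.03,0,0,0,0,1],[-1,0.04,0,0,0,0,1]]]'

```text
time: 38.6
ee_pos: [0.4528, -0.038, 0.1999]
orientation: [0.709, 0.705, -0.001, -0.001]
ft_force: [0.7, 0.1, 0.2]
gripper_width: 0.0879
```

Emit:
play_rows --targets '[[[-0.1,0,0,0,0,0,1],[-0.2,0.01,0,0,0,0,1],[-0.31,0.01,0,0,0,0,1],[-0.42,0.01,0,0,0,0,1],[-0.53,0.02,0,0,0,0,1],[-0.64,0.02,0,0,0,0,1],[-0.75,0.03,0,0,0,0,1],[-0.85,0.03,0,0,0,0,1],[-0.94,0.03,0,0,0,0,1],[-1,0.03,0,0,0,0,1]]]'

```text
time: 39.6
ee_pos: [0.4594, -0.2879, 0.1998]
orientation: [0.709, 0.705, -0.0, -0.001]
ft_force: [-0.2, 0.3, -0.1]
gripper_width: 0.0876
```

```bash
python3 g.py .4622 -.314 .028
```

```text
t 39.6 pos [ 0.4594 -0.2879  0.1998] w 0.0876 F [-0.2  0.3 -0.1]
shift [-0.105  0.013  0.687] turn [-0.0017 -0.0009 -0.0056]
```

Emit:
play_rows --targets '[[[-0.06,0.01,0.02,0,0,0,1],[-0.1,0.012,0.06,0,0,0,1],[-0.1,0.012,0.14,0,0,0,1],[-0.1,0.012,0.24,0,0,0,1],[-0.1,0.012,0.34,0,0,0,1],[-0.1,0.012,0.44,0,0,0,1],[-0.1,0.012,0.54,0,0,0,1],[-0.1,0.012,0.62,0,0,0,1],[-0.1,0.012,0.67,0,0,0,1],[-0.1,0.012,0.685,0,0,0,1]]]'

```text
time: 40.6
ee_pos: [0.4626, -0.3105, 0.0278]
orientation: [0.709, 0.706, -0.0, -0.002]
ft_force: [-0.5, -0.2, 0.5]
gripper_width: 0.088
```

Emit:
play_rows --targets '[[[0,0,0,0,0,0,-0.55],[0,0,0,0,0,0,-0.55],[0,0,0,0,0,0,-0.55],[0,0,0,0,0,0,-0.55],[0,0,0,0,0,0,-0.55],[0,0,0,0,0,0,-0.55],[0,0,0,0,0,0,-0.55],[0,0,0,0,0,0,-0.55],[0,0,0,0,0,0,-0.55],[0,0,0,0,0,0,-0.55]]]' --force 15

```text
time: 41.6
ee_pos: [0.4635, -0.3114, 0.0297]
orientation: [0.709, 0.705, -0.0, -0.0]
ft_force: [-0.5, -0.6, 2.2]
gripper_width: 0.0321
```

```bash
python3 - <<'E'
from h import *
im,d=imaging.snapshot("side"); cv2.imwrite("pics/g4.png",cv2.resize(im[180:320,160:310],None,fx=3,fy=3))
E
python3 g.py .4425 .3602 .180
```

```text
t 41.65 pos [ 0.4635 -0.3114  0.0297] w 0.032 F [-0.8  0.8  1.9]
shift [ 2.686 -0.097 -0.601] turn [-0.0001 -0.     -0.0044]
```

View pics/g4.png

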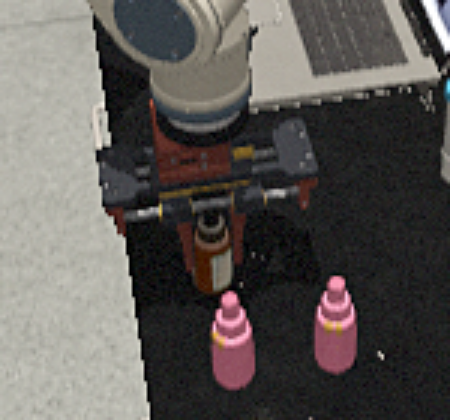

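The brown dropper at (213,260) is gripped upright (32 mm); the pink ones are untouched. Lift and carry.

Emit:
play_rows --targets '[[[0,0,-0.02,0,0,0,-0.55],[0,0,-0.07,0,0,0,-0.55],[0,0,-0.14,0,0,0,-0.55],[0,0,-0.22,0,0,0,-0.55],[0,0,-0.31,0,0,0,-0.55],[0,0,-0.4,0,0,0,-0.55],[0,0,-0.48,0,0,0,-0.55],[0,0,-0.55,0,0,0,-0.55],[0,0,-0.6,0,0,0,-0.55],[0,0,-0.62,0,0,0,-0.55]]]'

```text
time: 42.65
ee_pos: [0.4641, -0.3118, 0.1865]
orientation: [0.709, 0.705, 0.0, 0.001]
ft_force: [0.3, -0.3, -1.6]
gripper_width: 0.0321
```

Emit:
play_rows --targets '[[[0.03,0,0,0,0,0,-0.55],[0.1,0,0,0,0,0,-0.55],[0.2,-0.01,0,0,0,0,-0.55],[0.32,-0.01,0,0,0,0,-0.55],[0.44,-0.01,0,0,0,0,-0.55],[0.56,-0.02,0,0,0,0,-0.55],[0.68,-0.02,0,0,0,0,-0.55],[0.8,-0.02,0,0,0,0,-0.55],[0.9,-0.03,0,0,0,0,-0.55],[1,-0.03,0,0,0,0,-0.55]]]'

```text
time: 43.65
ee_pos: [0.4554, -0.059, 0.1836]
orientation: [0.708, 0.706, -0.001, -0.001]
ft_force: [0.9, 0.2, -1.6]
gripper_width: 0.0322
```

Emit:
play_rows --targets '[[[0.1,0,0,0,0,0,-0.55],[0.2,-0.01,0,0,0,0,-0.55],[0.3,-0.01,0,0,0,0,-0.55],[0.4,-0.01,0,0,0,0,-0.55],[0.5,-0.02,0,0,0,0,-0.55],[0.6,-0.02,0,0,0,0,-0.55],[0.7,-0.03,0,0,0,0,-0.55],[0.8,-0.03,0,0,0,0,-0.55],[0.9,-0.03,0,0,0,0,-0.55],[1,-0.04,0,0,0,0,-0.55]]]'

```text
time: 44.65
ee_pos: [0.4467, 0.1901, 0.1836]
orientation: [0.709, 0.706, -0.001, -0.001]
ft_force: [0.5, -0.3, -0.1]
gripper_width: 0.0321
```

```bash
python3 g.py .4425 .3628 .180
```

```text
t 44.65 pos [0.4467 0.1901 0.1836] w 0.0321 F [ 0.5 -0.3 -0.1]
shift [ 0.691 -0.019  0.014] turn [-0.002   0.0006 -0.0039]
```

Emit:
play_rows --targets '[[[0.1,0,0,0,0,0,-0.55],[0.2,-0.01,0,0,0,0,-0.55],[0.3,-0.01,0,0,0,0,-0.55],[0.4,-0.01,0,0,0,0,-0.55],[0.5,-0.02,0,0,0,0,-0.55],[0.59,-0.02,0,0,0,0,-0.55],[0.65,-0.02,0,0,0,0,-0.55],[0.68,-0.02,0,0,0,0,-0.55],[0.685,-0.02,0,0,0,0,-0.55],[0.685,-0.02,0,0,0,0,-0.55]]]'

```text
time: 45.65
ee_pos: [0.4438, 0.3594, 0.1843]
orientation: [0.709, 0.705, -0.0, 0.0]
ft_force: [-0.4, 0.4, -1.1]
gripper_width: 0.0323
```

```bash
python3 g.py .4425 .3628 .041;  python3 - <<'E'
from h import *
a,d=imaging.snapshot("side"); b,_=imaging.snapshot("top")
cv2.imwrite("pics/p4.png",np.hstack([cv2.resize(a[40:200,130:290],None,fx=2.4,fy=2.4),cv2.resize(b[120:280,70:230],None,fx=2.4,fy=2.4)]))
E
```

```text
t 45.65 pos [0.4438 0.3594 0.1843] w 0.0323 F [-0.4  0.4 -1.1]
shift [ 0.014 -0.005  0.573] turn [-0.0006  0.0007 -0.0044]
```

View pics/p4.png

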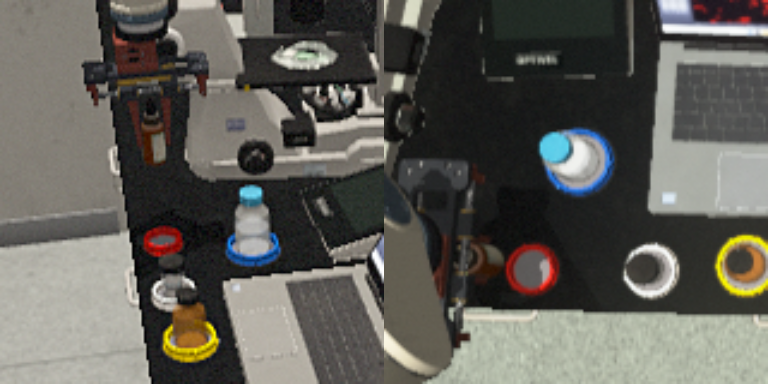

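The dropper is upright above the red holder, with all three other items standing in their holders (top view: blue, white and yellow at right). Lowering.

Emit:
play_rows --targets '[[[0.014,-0.005,0.03,0,0,0,-0.55],[0.014,-0.005,0.09,0,0,0,-0.55],[0.014,-0.005,0.16,0,0,0,-0.55],[0.014,-0.005,0.24,0,0,0,-0.55],[0.014,-0.005,0.32,0,0,0,-0.55],[0.014,-0.005,0.4,0,0,0,-0.55],[0.014,-0.005,0.47,0,0,0,-0.55],[0.014,-0.005,0.53,0,0,0,-0.55],[0.014,-0.005,0.56,0,0,0,-0.55],[0.014,-0.005,0.57,0,0,0,-0.55]]]'

```text
time: 46.75
ee_pos: [0.4427, 0.363, 0.0413]
orientation: [0.709, 0.705, -0.001, -0.0]
ft_force: [0.2, -0.1, -0.5]
gripper_width: 0.0323
```

Emit:
play_rows --targets '[[[0,0,0.005,0,0,0,-0.55],[0,0,0.01,0,0,0,-0.55],[0,0,0.014,0,0,0,-0.55],[0,0,0.017,0,0,0,-0.55],[0,0,0.02,0,0,0,-0.55],[0,0,0.022,0,0,0,-0.55],[0,0,0.024,0,0,0,-0.55],[0,0,0.025,0,0,0,-0.55],[0,0,0.026,0,0,0,-0.55],[0,0,0.026,0,0,0,-0.55]]]'

```text
time: 47.75
ee_pos: [0.4429, 0.3634, 0.0357]
orientation: [0.709, 0.705, -0.0, -0.0]
ft_force: [0.0, 0.5, 0.0]
gripper_width: 0.0324
```

```bash
python3 g.py .4425 .3628 .0347
```

```text
t 47.75 pos [0.4429 0.3634 0.0357] w 0.0324 F [0.  0.5 0. ]
shift [-0.003 -0.002  0.004] turn [-0.      0.     -0.0044]
```

Emit:
play_rows --targets '[[[0,0,0.001,0,0,0,-0.55],[0,0,0.002,0,0,0,-0.55],[0,0,0.003,0,0,0,-0.55],[0,0,0.004,0,0,0,-0.55],[0,0,0.005,0,0,0,-0.55],[0,0,0.006,0,0,0,-0.55],[0,0,0.006,0,0,0,-0.55],[0,0,0.006,0,0,0,-0.55],[0,0,0.006,0,0,0,-0.55],[0,0,0.006,0,0,0,-0.55]]]'

```text
time: 48.75
ee_pos: [0.4429, 0.3635, 0.0346]
orientation: [0.709, 0.705, 0.0, -0.0]
ft_force: [-1.7, -0.5, 5.1]
gripper_width: 0.0324
```

Contact at 5 N. Release, then lift straight up.

Emit:
play_rows --targets '[[[0,0,0,0,0,0,-0.15],[0,0,0,0,0,0,0],[0,0,0,0,0,0,0.2],[0,0,0,0,0,0,0.5],[0,0,0,0,0,0,0.8],[0,0,0,0,0,0,0.8],[0,0,0,0,0,0,0.8],[0,0,0,0,0,0,0.8],[0,0,0,0,0,0,0.8],[0,0,0,0,0,0,0.8]]]'

```text
time: 49.75
ee_pos: [0.443, 0.3634, 0.0342]
orientation: [0.709, 0.705, 0.0, 0.0]
ft_force: [-0.6, 0.8, 0.4]
gripper_width: 0.0789
```

Emit:
play_rows --targets '[[[0,0,-0.03,0,0,0,0.8],[0,0,-0.08,0,0,0,0.8],[0,0,-0.16,0,0,0,0.8],[0,0,-0.24,0,0,0,0.8],[0,0,-0.32,0,0,0,0.8],[0,0,-0.4,0,0,0,0.8],[0,0,-0.48,0,0,0,0.8],[0,0,-0.56,0,0,0,0.8],[0,0,-0.64,0,0,0,0.8],[0,0,-0.7,0,0,0,0.8]]]'

```text
time: 50.75
ee_pos: [0.4433, 0.3637, 0.2118]
orientation: [0.709, 0.705, 0.001, 0.0]
ft_force: [0.1, 0.1, -0.6]
gripper_width: 0.0787
```

Emit:
play_rows --targets '[[[-0.1,0,-0.02,0,0,0,0.8],[-0.2,0,-0.02,0,0,0,0.8],[-0.3,0,-0.02,0,0,0,0.8],[-0.4,0,-0.02,0,0,0,0.8],[-0.5,0,-0.02,0,0,0,0.8],[-0.6,0,-0.02,0,0,0,0.8],[-0.7,0,-0.02,0,0,0,0.8],[-0.8,0,-0.02,0,0,0,0.8],[-0.9,0,-0.02,0,0,0,0.8],[-1,0,-0.02,0,0,0,0.8]]]'

```text
time: 51.75
ee_pos: [0.4418, 0.1125, 0.2154]
orientation: [0.709, 0.706, 0.001, 0.0]
ft_force: [-0.0, 0.6, -0.7]
gripper_width: 0.0789
```

Emit:
play_rows --targets '[[[-0.1,0,0,0,0,0,0.8],[-0.2,0,0,0,0,0,0.8],[-0.3,0,0,0,0,0,0.8],[-0.4,0,0,0,0,0,0.8],[-0.5,0,0,0,0,0,0.8],[-0.6,0,0,0,0,0,0.8],[-0.7,0,0,0,0,0,0.8],[-0.78,0,0,0,0,0,0.8],[-0.8,0,0,0,0,0,0.8],[-0.8,0,0,0,0,0,0.8]]]'

```text
time: 52.75
ee_pos: [0.4409, -0.0869, 0.2148]
orientation: [0.709, 0.705, 0.0, 0.0]
ft_force: [0.1, 0.4, -0.1]
gripper_width: 0.0785
```

```bash
python3 - <<'E'
from h import *
im={}
for n in("side","top"):
    a,d=imaging.snapshot(n); im[n]=a; P=world(n,d,np.ones_like(d,bool))
    for k,x,y,h,r in(("white",.581,.312,.11,.03),("amber",.4545,.091,.093,.026),("case",.445,.211,.069,.024),("drop",.4425,.36,.107,.016),("btube",.7165,-.2275,.113,.022),("rtube",.6665,-.4355,.113,.022)):
        s=P[(np.hypot(P[:,0]-x,P[:,1]-y)<r)&(P[:,2]>h-.01)]; print(n,k,len(s),np.round(np.median(s[:,2]),4) if len(s) else 0,np.round((s.max(0)+s.min(0))[:2]/2,4) if len(s) else 0)
print(bot.read_state()["time"],bot.read_state()["ee_pos"],bot.read_state()["ft_force"])
cv2.imwrite("pics/f.png",np.hstack([cv2.resize(im["side"][80:320,150:350],(390,468)),cv2.resize(im["top"][80:280,70:240],(398,468))]))
E
```

```text
side white 11 0.1094 [0.5927 0.311 ]
side amber 60 0.0915 [0.455  0.0869]
side case 78 0.0683 [0.4442 0.2092]
side drop 0 0 0
side btube 104 0.1126 [ 0.7151 -0.2283]
side rtube 152 0.1126 [ 0.6657 -0.4372]
top white 137 0.1102 [0.582  0.3123]
top amber 97 0.0931 [0.4568 0.0917]
top case 143 0.0696 [0.4458 0.2113]
top drop 23 0.1042 [0.4431 0.3613]
top btube 114 0.1139 [ 0.7171 -0.2255]
top rtube 120 0.1132 [ 0.6665 -0.4333]
52.85 [ 0.44082269 -0.08600718  0.21451714] [ 0.59957034  0.84418437 -0.2894837 ]
```

View pics/f.png

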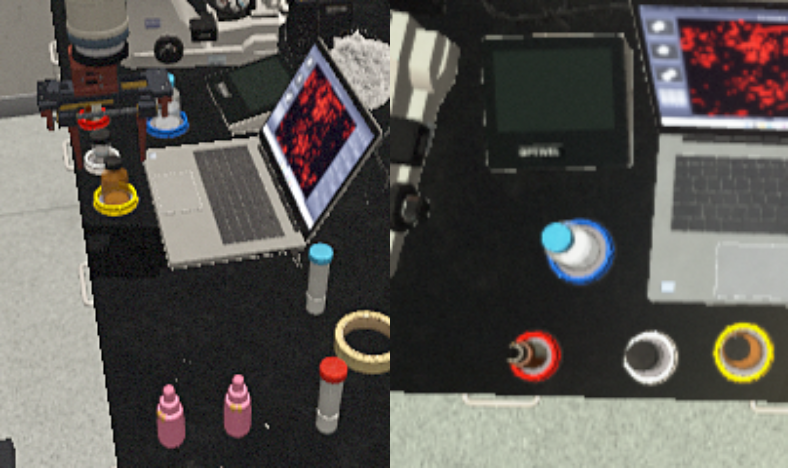

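The top view shows all four upright and centred in their holders. The tops are about 5 mm higher than on the worktop, and both tubes are unmoved. Handing in.

```bash
python3 -c "
from workcell import bot
print(bot.sign_off())"
```

```text
the job is handed in; nothing more can be done
None
```

The job is done and handed in at about 53 s. All four items stand in their holders, placed in the order you listed: white bottle in blue, brown bottle in yellow, objective case in white, dropper in red. I lowered each one until it touched the holder floor (about 4–12 N upward on the tool) before releasing it.

**Last checks:** The final top view shows all four upright, with their cap centres within about 3 mm of the holder centres. Tops measured 0.110, 0.093, 0.070 and 0.104 m, in placing order; on the floor I expected 0.110, 0.093, 0.069 and 0.107 m. The two tubes are where they were to within 2 mm, and the pink bottles and the look-alikes at the back were not touched.

**Weak or differing checks:**
- **Camera offset:** the two cameras differed by about 2–4 mm in position throughout, so I used the averages.
- **Dropper:** the gripper hid it in the last side view, so its final check rests on the top view and the contact force. Its height came from the few points seen on the pointed tip.
- **White bottle:** the gripper also partly hid it in the last side view, but the side view taken just after placing it showed it upright at the right height.

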